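# Open the feed pots and load a tablet in each

## Robot

A 6-joint arm with a two-finger parallel gripper is mounted at the origin on the work surface. World frame = base frame: x ahead of the robot, y to its left, z up, the work surface at z = 0. Lengths are in m, angles in rad, forces in N, time in s.
With the tool pointing down it reaches from about 0.3 to 0.75 m from the base axis. Payload 8.5 kg.
Tool frame: the origin (TCP) lies on the front face of the gripper's body, between the roots of the fingers; the fingertips stand 64 mm ahead of it and the grasp point (between the pads) lies 45 mm ahead of it (r.grip_point_offset is the distance from the TCP to the grasp point, in m); z points along the fingers, y is the line along which they close (so a half turn about z gives the same grasp; the last joint's range is limited). The gripper opens to 88 mm and grips with 3 to 60 N. Pads are 18 mm wide; open, the fingers measure 123 mm over their backs; the gripper's body (75 mm by 187 mm) begins 45 mm behind the grasp point.
Start: joints at [-1.55, 0.381, 1.297, -0, 1.464, -0.215], TCP at [0.128, -0.535, 0.303] pointing down, gripper open.
Joint ranges: [-3.11, 3.11], [-0.89, 2.33], [0.22, 2.48], [-1.42, 4.56], [0.17, 2.85], [-2.88, 2.88]. Speed limits (rad/s): [2.39, 2.39, 3.14, 3.14, 3.14, 3.14].

## Interface

Orientations are given as [roll, pitch, yaw] about the fixed x, y, z axes, in that order (R = Rz(yaw) Ry(pitch) Rx(roll)).
In Python, from station import r, viewer, job gives the robot as it stands.
- The arm moves only by the shell command python3 -m creep 'ROWS' [OPENING] [FORCE]. ROWS is JSON, one flat list of numbers, 6 for each row, row after row: the shift along the tool's x, y, z in m, then the turn, a rotation vector about the tool's x, y, z in degrees. In form: [tx, ty, tz, wx, wy, wz, tx, ty, tz, wx, wy, wz, ...]. A call has 1 to 20 rows; each row is the pose to reach, as a shift and turn from the pose commanded when the call began, along the tool's axes at that moment; what a row does not reach only later rows make up. A row lasts 1/10 s, in which the tool goes at most 50 mm and 8.59 degrees, less where a joint would pass 70% of its speed; a pose out of reach is approached as far as the arm can. A call with a gripper value outside its range is refused whole. OPENING is the finger opening in m, from 0 to 0.0881, set as the call begins (- or left out, the last holds). The fingers move at their own pace and stop on an object; FORCE is the grip in N (left out, the last holds). Time passes only in rows, so rows that repeat a pose let the fingers close. It gives the time, the measured TCP pose, the force, the opening and the grip force at its end, in the units of the state.
- r.state(): the state, without advancing time (a new reading comes with each control period).
- viewer.snapshot(name): name is "scene" or "top" or "wrist"; returns a dict with "frame" (480x640x3 uint8, red, green, blue), "depth" (480x640 float32, m along the optical axis (not along the pixel's ray), 0 where there is no reading), "intrinsics" (3x3 intrinsics, pixels), "rvec" (rotation vector, rad) and "tvec" (3), from world to camera coordinates, as OpenCV has them. Camera axes: x right, y down, z forward; pixel columns grow to the right and rows downward; lengths in m; the calibration is good to about 2 mm. A picture is of the moment at which its call begins.
- job.sign_off(): hands the job in; it is judged then, once.
Trained networks look in a picture, given as the dict that the camera call returned (one of the last four; its "shot" number tells which), for a name from the list of things; names that differ only in an ending like _2 or _b are one class to them, and where a whole thing is asked for, a point or a joint stands for the part that bears it (a point fixed in the world has none). Each returns a list of dicts, best first, with "score" (0 to 1); they miss things now and then, are a little off and sometimes report something else, mostly with a low value. They report only what shows in the picture. A call takes as long as a camera call.
- viewer.boxes_of(picture, name): "at" ([column, row] in pixels, amid what is visible of it).
- viewer.place_of(picture, name): "at" ([column, row] in pixels: a listed point, or the origin of a listed thing).
The state is a dict: "time": time; "joint_positions": joint angles; "qvel": joint speeds; "joint_torque": joint torques, N m; "position": TCP position; "tool_rot": TCP orientation; "ft_force": force on the tool from outside, world axes, zero at the start; "wrist_torque": the same for the moment, N m; "width": finger opening in m; "grip_force": force on a finger pad.
Only numpy, scipy, OpenCV 4.12 (cv2) and the standard library are available. Lean on these libraries where they do the work, as an engineer would, in place of code of your own. Each camera call takes 0.05 s, during which the arm holds its last target. There are 200 camera calls.

## Task

Get the three feed pots ready for watering in: take the safety cap off every pot that has one (press it down and turn it counterclockwise) and seat the caps open side down on the spigot of the cap stand, one on another, each fully home. Every pot also gets one plant-food tablet, laid flat and fully down in its spring cup. Leave the other things on the bench where they are.

Things in the scene. Friction and masses are not known exactly. Their poses are not given: they have to be found in the camera images.
- pot1: black feed pot screwed to the bench: round body 88 mm across, 44 mm high; neck up to 60 mm high, with three bayonet hooks (50 mm across). Origin: centre of its underside, z up. If capped: press the cap down 4.5 to 7 mm (10 to 11.5 N; 7 is the stop) and, keeping it down, turn it counterclockwise seen from above by 45 to 80 degrees (best 63); it then rises 5 mm by itself and lifts straight off.
- cup1_floor (a point): centre of the floor of the grey spring cup in the mouth of pot1, z up. Its round recess is 34 mm across and 6 mm deep, the rim 39 mm across. It slides on the pot's axis on a spring: this point is 61 mm above the bench under a locked cap, 66 mm (upper stop) in an open pot, where it takes about 5 N to push it down.
- cap1: white press-and-turn cap, about 60 g (None: absent, its pot is open). Hollow skirt and flange 60 mm across, 18 mm high, open below, 14 mm deep inside, three inner lugs leaving 42.6 mm free; on top a knob 40 mm across, 22 mm high, top edge bevelled 3 mm, to grip in any direction. Origin: centre of the skirt's lower edge, z up; 53 mm above the bench when locked on a pot, pushed up by 8 N.
- tablet1_mid (a point): centre of a pale round plant-food tablet: a disc 32 mm across and 16 mm thick with edges bevelled 3 mm, about 25 g, both faces alike; lies flat on the bench at the start, this point 8 mm above it; its z is the disc's axis
- tablet1: the same tablet1; origin at the centre of one face
- pot2: black feed pot screwed to the bench: round body 88 mm across, 44 mm high; neck up to 60 mm high, with three bayonet hooks (50 mm across). Origin: centre of its underside, z up. If capped: press the cap down 4.5 to 7 mm (10 to 11.5 N; 7 is the stop) and, keeping it down, turn it counterclockwise seen from above by 45 to 80 degrees (best 63); it then rises 5 mm by itself and lifts straight off.
- cup2_floor (a point): centre of the floor of the grey spring cup in the mouth of pot2, z up. Its round recess is 34 mm across and 6 mm deep, the rim 39 mm across. It slides on the pot's axis on a spring: this point is 61 mm above the bench under a locked cap, 66 mm (upper stop) in an open pot, where it takes about 5 N to push it down.
- cap2: white press-and-turn cap, about 60 g (None: absent, its pot is open). Hollow skirt and flange 60 mm across, 18 mm high, open below, 14 mm deep inside, three inner lugs leaving 42.6 mm free; on top a knob 40 mm across, 22 mm high, top edge bevelled 3 mm, to grip in any direction. Origin: centre of the skirt's lower edge, z up; 53 mm above the bench when locked on a pot, pushed up by 8 N.
- tablet2_mid (a point): centre of a pale round plant-food tablet: a disc 32 mm across and 16 mm thick with edges bevelled 3 mm, about 25 g, both faces alike; lies flat on the bench at the start, this point 8 mm above it; its z is the disc's axis
- tablet2: the same tablet2; origin at the centre of one face
- pot3: black feed pot screwed to the bench: round body 88 mm across, 44 mm high; neck up to 60 mm high, with three bayonet hooks (50 mm across). Origin: centre of its underside, z up. If capped: press the cap down 4.5 to 7 mm (10 to 11.5 N; 7 is the stop) and, keeping it down, turn it counterclockwise seen from above by 45 to 80 degrees (best 63); it then rises 5 mm by itself and lifts straight off.
- cup3_floor (a point): centre of the floor of the grey spring cup in the mouth of pot3, z up. Its round recess is 34 mm across and 6 mm deep, the rim 39 mm across. It slides on the pot's axis on a spring: this point is 61 mm above the bench under a locked cap, 66 mm (upper stop) in an open pot, where it takes about 5 N to push it down.
- cap3: white press-and-turn cap, about 60 g (None: absent, its pot is open). Hollow skirt and flange 60 mm across, 18 mm high, open below, 14 mm deep inside, three inner lugs leaving 42.6 mm free; on top a knob 40 mm across, 22 mm high, top edge bevelled 3 mm, to grip in any direction. Origin: centre of the skirt's lower edge, z up; 53 mm above the bench when locked on a pot, pushed up by 8 N.
- tablet3_mid (a point): centre of a pale round plant-food tablet: a disc 32 mm across and 16 mm thick with edges bevelled 3 mm, about 25 g, both faces alike; lies flat on the bench at the start, this point 8 mm above it; its z is the disc's axis
- tablet3: the same tablet3; origin at the centre of one face
- stand_top (a point): centre of the flat top of the steel spigot of the cap stand, 26 mm above the bench: a post 40 mm across with a 3 mm bevel, on a fixed grey base 90 x 90 x 6 mm. A cap goes over it open side down until the inside of its flange rests on the top (cap origin 14 mm below this point); the next cap goes likewise over the knob of the cap below, 26 mm higher each
- label1: flat white plant label, 95 x 14 x 3 mm, lying on the bench; not part of the job, origin at its underside
- label2: flat white plant label, 95 x 14 x 3 mm, lying on the bench; not part of the job, origin at its underside
- claypot1: small empty clay pot, 64 mm across, 55 mm high; not part of the job, origin at its underside
- claypot2: empty clay pot, 76 mm across, 65 mm high; not part of the job, origin at its underside
- tin: closed tin, 66 mm across, 85 mm high; not part of the job, origin at its underside
- brush: hand brush lying on the bench; not part of the job, origin at its underside (or grip line)
- sprayer: spray bottle, 76 mm across, 195 mm high; not part of the job, origin at its underside

How it is judged:
At the end, for the whole second after the job is handed in: Every cap sits open side down on the spigot or on another cap there: within 6 mm of its axis, 4 mm of its seated height, 0.12 rad of upright. Each tablet lies in a spring cup: centre within 3 mm of its axis and 3 mm of 8 mm above its floor, flat to 0.12 rad. All at rest (horizontal distance between each of cap1, cap2, cap3 and stand_top below 0.006 m and angle between each of cap1, cap2, cap3's own z axis and vertical below 0.12 rad and linear speed of each of cap1, cap2, cap3, tablet1, tablet2, tablet3 below 0.02 m/s and (z of cap1 in the frame of stand_top between -0.018 and -0.01 m or z of cap1 in the frame of stand_top between 0.008 and 0.016 m or z of cap1 in the frame of stand_top between 0.034 and 0.042 m) and (z of cap2 in the frame of stand_top between -0.018 and -0.01 m or z of cap2 in the frame of stand_top between 0.008 and 0.016 m or z of cap2 in the frame of stand_top between 0.034 and 0.042 m) and (z of cap3 in the frame of stand_top between -0.018 and -0.01 m or z of cap3 in the frame of stand_top between 0.008 and 0.016 m or z of cap3 in the frame of stand_top between 0.034 and 0.042 m) and ((horizontal distance between tablet1_mid and cup1_floor below 0.003 m and angle between the z axis of tablet1_mid and the z axis of cup1_floor, either way round below 0.12 rad and z of tablet1_mid in the frame of cup1_floor between 0.005 and 0.011 m) or (horizontal distance between tablet1_mid and cup2_floor below 0.003 m and angle between the z axis of tablet1_mid and the z axis of cup2_floor, either way round below 0.12 rad and z of tablet1_mid in the frame of cup2_floor between 0.005 and 0.011 m) or (horizontal distance between tablet1_mid and cup3_floor below 0.003 m and angle between the z axis of tablet1_mid and the z axis of cup3_floor, either way round below 0.12 rad and z of tablet1_mid in the frame of cup3_floor between 0.005 and 0.011 m)) and ((horizontal distance between tablet2_mid and cup1_floor below 0.003 m and angle between the z axis of tablet2_mid and the z axis of cup1_floor, either way round below 0.12 rad and z of tablet2_mid in the frame of cup1_floor between 0.005 and 0.011 m) or (horizontal distance between tablet2_mid and cup2_floor below 0.003 m and angle between the z axis of tablet2_mid and the z axis of cup2_floor, either way round below 0.12 rad and z of tablet2_mid in the frame of cup2_floor between 0.005 and 0.011 m) or (horizontal distance between tablet2_mid and cup3_floor below 0.003 m and angle between the z axis of tablet2_mid and the z axis of cup3_floor, either way round below 0.12 rad and z of tablet2_mid in the frame of cup3_floor between 0.005 and 0.011 m)) and ((horizontal distance between tablet3_mid and cup1_floor below 0.003 m and angle between the z axis of tablet3_mid and the z axis of cup1_floor, either way round below 0.12 rad and z of tablet3_mid in the frame of cup1_floor between 0.005 and 0.011 m) or (horizontal distance between tablet3_mid and cup2_floor below 0.003 m and angle between the z axis of tablet3_mid and the z axis of cup2_floor, either way round below 0.12 rad and z of tablet3_mid in the frame of cup2_floor between 0.005 and 0.011 m) or (horizontal distance between tablet3_mid and cup3_floor below 0.003 m and angle between the z axis of tablet3_mid and the z axis of cup3_floor, either way round below 0.12 rad and z of tablet3_mid in the frame of cup3_floor between 0.005 and 0.011 m))); the robot touches nothing.
It fails at once if one of the other things on the bench is pushed more than 60 mm aside (distance of any of label1, label2, claypot1, claypot2, tin, brush, sprayer from where it was at the start of the episode above 0.06 m).
It fails at once if a clay pot, the tin or the spray bottle is tipped over (angle between any of claypot1, claypot2, tin, sprayer's own z axis and vertical above 0.6 rad).
Of cap1, cap2, cap3 only 2 to 3 are there at a start; the rules pass over those that are not, and their reading is None.
At some moment in a run one of tablet1, tablet2, tablet3 may be knocked a few centimetres aside while the robot is not near it.
It also fails if it takes over 192 s, if anything falls off the work surface, if the arm or the gripper's body presses on something with over 40 N, if the wrist force passes 120 N, or if a joint passes its speed limit or range.

## Working session

There is one attempt and no reset: what is moved stays moved. The work goes in short steps, Python scripts to look and compute and a shell command to move; the robot and the scene stay as the last step left them, time stands still between calls to the robot, and variables do not carry over. Pictures are saved under pics/ and viewed, at most 14 in all, crops included, and the job is handed in when it is done.

```bash
ls; mkdir -p pics
cat > h.py <<'E'
import numpy as np, cv2
from station import r, viewer, job
from scipy.spatial.transform import Rotation as R
def cam(p):
    Rm=cv2.Rodrigues(np.array(p["rvec"],float))[0]; return Rm,np.array(p["tvec"],float).ravel(),np.array(p["intrinsics"],float)
def ray(p,uv,z):
    Rm,t,K=cam(p); d=Rm.T@np.linalg.solve(K,[uv[0],uv[1],1]); c=-Rm.T@t
    return c+d*(z-c[2])/d[2]
def cloud(p):
    Rm,t,K=cam(p); D=p["depth"]; v,u=np.indices(D.shape)
    P=np.stack([(u-K[0,2])*D/K[0,0],(v-K[1,2])*D/K[1,1],D],-1)
    W=(P-t)@Rm; W[D<=0]=np.nan; return W
def save(p,n): cv2.imwrite(f"pics/{n}.png",cv2.cvtColor(p["frame"],cv2.COLOR_RGB2BGR))
E
python3 - <<'E'
from h import *
print(r.state(), r.grip_point_offset)
for n in("top","scene"):
    p=viewer.snapshot(n); save(p,n+"0"); Rm,t,K=cam(p); print(n,(-Rm.T@t).round(3))
    for nm,z in [("cap1",.053),("pot1",0),("cup1_floor",.066),("tablet1_mid",.008),("stand_top",.026),("label1",0),("sprayer",0),("tin",0),("claypot1",0),("claypot2",0),("brush",0)]:
        print(nm,[(np.round(d["score"],2),np.round(d["at"]).tolist(),ray(p,d["at"],z)[:2].round(3).tolist()) for d in viewer.place_of(p,nm)])
E
```

```text
pics
{'time': 0.0, 'joint_positions': array([-1.55030615e+00,  3.81173131e-01,  1.29824550e+00, -2.05866134e-06,
        1.46357378e+00, -2.15315913e-01]), 'qvel': array([ 0.00068964,  0.0011586 , -0.00071823, -0.00014819,  0.00239987,
        0.00172073]), 'joint_torque': array([-6.28314706e-05, -4.37930453e+01, -2.24552125e+01,  7.11990288e-02,
        3.51846556e-02, -1.12143330e-04]), 'position': array([ 0.12847971, -0.53459217,  0.30215513]), 'tool_rot': array([-3.14022477e+00, -2.97068628e-04,  2.35806103e-01]), 'ft_force': array([ 0.7714082 ,  0.54230923, -0.39840598]), 'wrist_torque': array([ 0.03318274, -0.05219627, -0.05216264]), 'grip_force': 0.0, 'width': 0.08801786714013182} 0.0453
top [0.466 0.017 1.149]
cap1 [(np.float64(0.61), [316.0, 215.0], [0.59, 0.011]), (np.float64(0.61), [235.0, 193.0], [0.642, 0.201])]
pot1 [(np.float64(0.95), [315.0, 217.0], [0.592, 0.012]), (np.float64(0.74), [236.0, 195.0], [0.645, 0.205]), (np.float64(0.66), [287.0, 263.0], [0.479, 0.081])]
cup1_floor [(np.float64(0.77), [412.0, 224.0], [0.568, -0.208])]
tablet1_mid []
stand_top []
label1 [
[... 1285 characters left out ...]
0.0, 158.0], [0.463, -0.318])]
label1 [(np.float64(0.62), [342.0, 220.0], [0.457, -0.008]), (np.float64(0.54), [303.0, 185.0], [0.449, -0.187])]
sprayer [(np.float64(0.58), [446.0, 363.0], [0.58, 0.467])]
tin [(np.float64(0.7), [202.0, 178.0], [0.652, -0.412]), (np.float64(0.16), [281.0, 306.0], [0.765, 0.092])]
claypot1 [(np.float64(0.78), [508.0, 318.0], [0.375, 0.491]), (np.float64(0.71), [425.0, 287.0], [0.456, 0.295]), (np.float64(0.67), [283.0, 308.0], [0.764, 0.1])]
claypot2 [(np.float64(0.78), [508.0, 318.0], [0.375, 0.491]), (np.float64(0.71), [425.0, 287.0], [0.456, 0.295]), (np.float64(0.67), [283.0, 308.0], [0.764, 0.1])]
brush [(np.float64(0.88), [217.0, 243.0], [0.765, -0.18])]
```

View pics/top0.png

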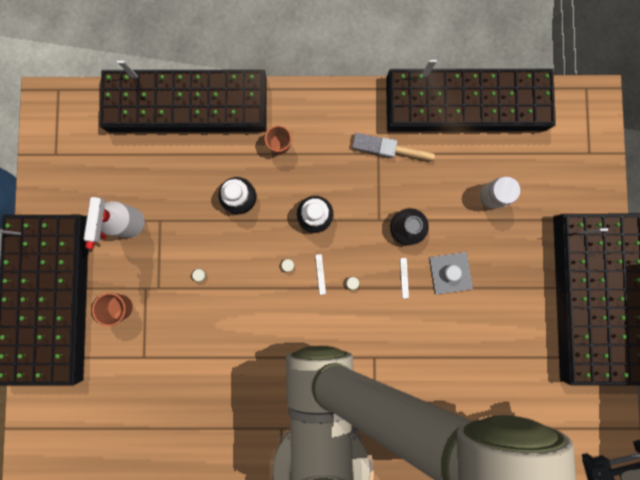

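View pics/scene0.png

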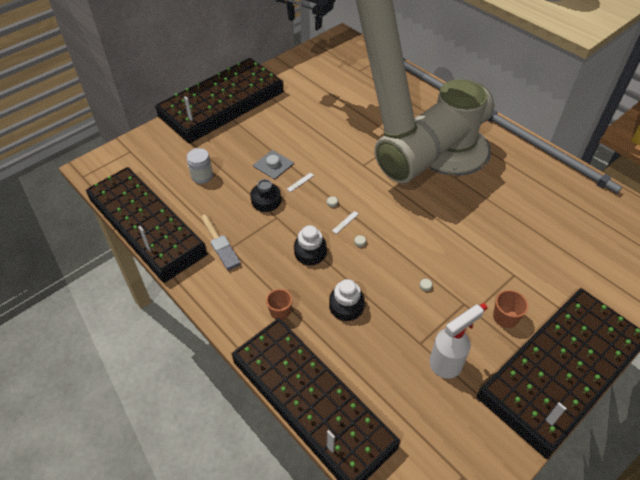

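The top view shows capped pots at about (237,195) and (315,214), and the open pot at (409,226). The stand is at (453,272), and the tablets are at (198,275), (288,266) and (352,284). The scene view agrees with this. Next I'll refine the positions using depth.

```bash
cat >> h.py <<'E'
def circ(W,c,zlo,zhi,rad=.04):
    m=(np.hypot(W[...,0]-c[0],W[...,1]-c[1])<rad)&(W[...,2]>zlo)&(W[...,2]<zhi)
    q=W[m]
    if len(q)<8: return None
    (x,y),rr=cv2.minEnclosingCircle((q[:,:2]*1000).astype(np.float32))
    return dict(n=len(q),mean=q.mean(0).round(4).tolist(),mec=[round(x/1000,4),round(y/1000,4)],r=round(rr/1000,4))
E
python3 - <<'E'
from h import *
for n in("top","scene"):
    p=viewer.snapshot(n); W=cloud(p); print(n)
    W[...,2]-=0
    b=np.nanmedian(W[(abs(W[...,0]-.4)<.05)&(abs(W[...,1]-.1)<.1)][:,2]); print("bench z",b)
    for nm,c,lo,hi in [("capA",(.593,.012),.088,.1),("capB",(.645,.203),.088,.1),("potC",(.568,-.208),.05,.09),("stand",(.455,-.31),.02,.04),
       ("tA",(.457,.295),.01,.03),("tB",(.48,.08),.01,.03),("tC",(.436,-.073),.01,.03)]:
        print(nm,circ(W,c,lo,hi))
E
```

```text
top
bench z 0.00015332331547950897
capA {'n': 241, 'mean': [0.5969, 0.0139, 0.0925], 'mec': [0.5972, 0.0139], 'r': 0.0201}
capB {'n': 241, 'mean': [0.6427, 0.1997, 0.0925], 'mec': [0.6429, 0.2001], 'r': 0.0203}
potC {'n': 320, 'mean': [0.567, -0.2096, 0.0655], 'mec': [0.5675, -0.2113], 'r': 0.0257}
stand {'n': 224, 'mean': [0.4571, -0.3122, 0.0252], 'mec': [0.4574, -0.3127], 'r': 0.0199}
tA {'n': 140, 'mean': [0.4526, 0.2916, 0.0157], 'mec': [0.4526, 0.2919], 'r': 0.0158}
tB {'n': 137, 'mean': [0.4758, 0.0795, 0.0157], 'mec': [0.476, 0.0793], 'r': 0.0158}
tC {'n': 139, 'mean': [0.4334, -0.0754, 0.0157], 'mec': [0.4335, -0.0757], 'r': 0.0158}
scene
bench z 0.0002946853479593962
capA {'n': 153, 'mean': [0.6013, 0.0175, 0.0927], 'mec': [0.5999, 0.0178], 'r': 0.022}
capB {'n': 194, 'mean': [0.647, 0.2031, 0.0927], 'mec': [0.6446, 0.203], 'r': 0.0222}
potC {'n': 216, 'mean': [0.5706, -0.2054, 0.0646], 'mec': [0.5716, -0.2088], 'r': 0.0277}
stand {'n': 99, 'mean': [0.4611, -0.3081, 0.0258], 'mec': [0.4619, -0.3086], 'r': 0.0242}
tA {'n': 110, 'mean': [0.4568, 0.2951, 0.0152], 'mec': [0.4567, 0.2949], 'r': 0.0167}
tB {'n': 87, 'mean': [0.4807, 0.0831, 0.0161], 'mec': [0.4798, 0.0832], 'r': 0.0168}
tC {'n': 76, 'mean': [0.4373, -0.0722, 0.0156], 'mec': [0.4375, -0.0724], 'r': 0.0164}
```

```bash
python3 -m creep '[0.374,-0.141,0.05,0,0,0, 0.374,-0.141,0.05,0,0,0, 0.374,-0.141,0.05,0,0,0, 0.374,-0.141,0.05,0,0,0, 0.374,-0.141,0.05,0,0,0, 0.374,-0.141,0.05,0,0,0, 0.374,-0.141,0.05,0,0,0, 0.374,-0.141,0.05,0,0,0, 0.374,-0.141,0.05,0,0,0, 0.374,-0.141,0.05,0,0,0, 0.374,-0.141,0.05,0,0,0, 0.374,-0.141,0.05,0,0,0, 0.374,-0.141,0.05,0,0,0, 0.374,-0.141,0.05,0,0,0]' 0.088
python3 - <<'E'
from h import *
s=r.state(); print(s["position"],s["tool_rot"],s["joint_positions"].round(2))
p=viewer.snapshot("wrist"); save(p,"w1"); W=cloud(p); Rm,t,K=cam(p); print((-Rm.T@t).round(4),K[0,0])
print(circ(W,(.459,-.31),.02,.04)); print(circ(W,(.57,-.207),.04,.09,.05))
E
```

```text
time: 2.7
position: [0.4587, -0.3109, 0.2529]
tool_rot: [3.141, -0.0, 0.234]
ft_force: [0.9, 0.2, 0.3]
width: 0.0882
grip_force: 0.0
[ 0.45865651 -0.31090784  0.25291742] [ 3.14136819e+00 -9.46460350e-05  2.34469084e-01] [-0.81  0.43  1.37 -0.    1.34  0.53]
[ 0.5344 -0.2932  0.3355] 382.6276034081397
{'n': 1704, 'mean': [0.4593, -0.3133, 0.0261], 'mec': [0.4583, -0.3135], 'r': 0.0199}
{'n': 8311, 'mean': [0.564, -0.2166, 0.0558], 'mec': [0.5678, -0.2119], 'r': 0.0377}
```

View pics/w1.png

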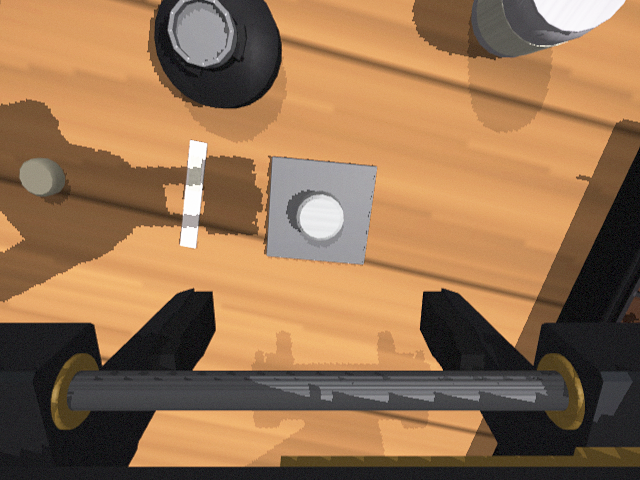

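The wrist view shows the spigot at about (321,217), clear of everything else. I'll turn 90° and measure again to calibrate the wrist camera.

```bash
python3 -m creep '[0,0,0,0,0,-90, 0,0,0,0,0,-90, 0,0,0,0,0,-90, 0,0,0,0,0,-90, 0,0,0,0,0,-90, 0,0,0,0,0,-90, 0,0,0,0,0,-90, 0,0,0,0,0,-90, 0,0,0,0,0,-90, 0,0,0,0,0,-90, 0,0,0,0,0,-90, 0,0,0,0,0,-90, 0,0,0,0,0,-90]'
python3 - <<'E'
from h import *
s=r.state(); print(s["position"],s["tool_rot"],s["joint_positions"].round(2))
p=viewer.snapshot("wrist"); W=cloud(p); Rm,t,K=cam(p); print((-Rm.T@t).round(4))
c=circ(W,(.459,-.31),.02,.04);print(c)
m1=np.array([.4583,-.3135]);m2=np.array(c["mec"])
def A(y): return np.array([[np.cos(y),np.sin(y)],[np.sin(y),-np.cos(y)]])
M=np.block([[np.eye(2),A(.2345)],[np.eye(2),A(s["tool_rot"][2])]])
print(np.linalg.solve(M,np.r_[m1,m2]).round(4))
E
```

```text
time: 4.05
position: [0.4591, -0.3104, 0.2528]
tool_rot: [3.142, 0.0, 1.804]
ft_force: [-0.2, 0.2, 0.7]
width: 0.0878
grip_force: 0.0
[ 0.45908643 -0.31042378  0.25278582] [3.14155473e+00 6.97634867e-05 1.80416699e+00] [-0.81  0.43  1.37 -0.    1.34 -1.04]
[ 0.4412 -0.2352  0.3354]
{'n': 1709, 'mean': [0.4575, -0.312, 0.026], 'mec': [0.4577, -0.3131], 'r': 0.02}
[ 0.4578 -0.3136  0.0005  0.    ]
```

```bash
python3 -m creep '[0.283,0.21,-0.05,0,0,0, 0.283,0.21,-0.05,0,0,0, 0.283,0.21,-0.05,0,0,0, 0.283,0.21,-0.05,0,0,0, 0.283,0.21,-0.05,0,0,0, 0.283,0.21,-0.05,0,0,0, 0.283,0.21,-0.05,0,0,0, 0.283,0.21,-0.05,0,0,0, 0.283,0.21,-0.05,0,0,0, 0.283,0.21,-0.05,0,0,0, 0.283,0.21,-0.05,0,0,0]'
cat >> h.py <<'E'
def go(x,y,z=None,s=None):
    s=s or r.state(); d=np.array([x,y,s["position"][2] if z is None else z])-s["position"]
    M=R.from_euler("xyz",s["tool_rot"]).as_matrix(); return "rows",(M.T@d).round(4).tolist(),"err deg",np.degrees((M.T@[0,0,-1])[:2]).round(2).tolist()
E
python3 - <<'E'
from h import *
s=r.state(); print(s["position"],s["tool_rot"],s["joint_positions"].round(2))
p=viewer.snapshot("wrist"); W=cloud(p)
c=circ(W,(.5975,.013),.085,.1);print(c,circ(W,(.6432,.1992),.085,.1)); print(go(*c["mec"],.137,s))
for t in [(.453,.291),(.4763,.0785),(.4338,-.0765)]: print(circ(W,t,.01,.03))
E
```

```text
time: 5.2
position: [0.5969, 0.0124, 0.3025]
tool_rot: [-3.141, -0.0, 1.804]
ft_force: [0.5, 0.3, 0.7]
width: 0.0881
grip_force: 0.0
[0.59692572 0.01244459 0.30254868] [-3.14095306e+00 -5.23566897e-05  1.80422895e+00] [-0.18  0.46  1.16 -0.    1.52 -0.41]
{'n': 1975, 'mean': [0.5979, 0.0153, 0.093], 'mec': [0.5982, 0.0141], 'r': 0.0204} {'n': 135, 'mean': [0.647, 0.1813, 0.0894], 'mec': [0.6463, 0.1823], 'r': 0.0097}
('rows', [0.0013, 0.0017, 0.1655], 'err deg', [-0.0, 0.04])
None
{'n': 1010, 'mean': [0.4775, 0.0795, 0.016], 'mec': [0.4768, 0.0791], 'r': 0.0161}
{'n': 754, 'mean': [0.4354, -0.0741, 0.0159], 'mec': [0.4338, -0.0751], 'r': 0.0164}
```

```bash
python3 -m creep '[0.001,0.0015,0.05,0,0,0, 0.001,0.0015,0.1,0,0,0, 0.001,0.0015,0.14,0,0,0, 0.001,0.0015,0.155,0,0,0, 0.001,0.0015,0.1655,0,0,0, 0.001,0.0015,0.1655,0,0,0]' && python3 -m creep '[0,0,0,0,0,0, 0,0,0,0,0,0, 0,0,0,0,0,0, 0,0,0,0,0,0, 0,0,0,0,0,0, 0,0,0,0,0,0, 0,0,0,0,0,0]' 0.03 45; python3 -c "
from h import *
s=r.state();print(s['position'],s['tool_rot'])"
```

```text
time: 5.85
position: [0.5982, 0.0145, 0.1365]
tool_rot: [-3.14, -0.001, 1.805]
ft_force: [-0.2, 0.4, 0.4]
width: 0.0876
grip_force: 0.0
time: 6.55
position: [0.5983, 0.0153, 0.1373]
tool_rot: [-3.141, -0.0, 1.807]
ft_force: [-1.4, -1.2, 2.1]
width: 0.0391
grip_force: 45.0
[0.59828695 0.01526953 0.13734053] [-3.14096815e+00 -4.73812636e-05  1.80677877e+00]
```

```bash
python3 -m creep '[0,0,0.002,0,0,0, 0,0,0.004,0,0,0, 0,0,0.006,0,0,0, 0,0,0.006,0,0,0]'; python3 -c "
from h import *
s=r.state();print(s['position'],s['tool_rot'])"
```

```text
time: 6.95
position: [0.5983, 0.0152, 0.132]
tool_rot: [-3.141, 0.0, 1.807]
ft_force: [-5.2, 0.7, 9.4]
width: 0.0388
grip_force: 45.0
[0.59830604 0.01524437 0.13197031] [-3.14146720e+00  2.22190603e-04  1.80674941e+00]
```

```bash
python3 -m creep '[0,0,0.0007,0,0,0, 0,0,0.0007,0,0,-8, 0,0,0.0007,0,0,-16, 0,0,0.0007,0,0,-24, 0,0,0.0007,0,0,-32, 0,0,0.0007,0,0,-40, 0,0,0.0007,0,0,-48, 0,0,0.0007,0,0,-56, 0,0,0.0007,0,0,-63, 0,0,0.0007,0,0,-63, 0,0,0.0007,0,0,-63]'; python3 -c "
from h import *
s=r.state();print(s['position'],s['tool_rot'],s['wrist_torque'])"
```

```text
time: 8.05
position: [0.5984, 0.0153, 0.1316]
tool_rot: [-3.141, 0.001, 2.907]
ft_force: [-4.8, -0.6, 9.6]
width: 0.0388
grip_force: 45.0
[0.59844378 0.01525373 0.13163438] [-3.14130310e+00  7.77797695e-04  2.90681406e+00] [-0.00113947  0.57254715  0.15881323]
```

```bash
python3 -m creep '[0,0,-0.003,0,0,0, 0,0,-0.006,0,0,0, 0,0,-0.009,0,0,0, 0,0,-0.012,0,0,0, 0,0,-0.012,0,0,0]' && python3 -m creep '[0,0,-0.02,0,0,0, 0,0,-0.05,0,0,0, 0,0,-0.1,0,0,0, 0,0,-0.1,0,0,0]'
python3 - <<'E'
from h import *
s=r.state(); print(s["position"],s["tool_rot"],s["joint_positions"].round(2))
p=viewer.snapshot("scene"); cv2.imwrite("pics/s1.png",cv2.resize(cv2.cvtColor(p["frame"][100:340,200:420],cv2.COLOR_RGB2BGR),None,fx=2.5,fy=2.5))
p=viewer.snapshot("wrist"); save(p,"w2"); W=cloud(p); print(circ(W,(.5983,.0136),.05,.09,.035))
E
```

```text
time: 8.55
position: [0.5985, 0.0152, 0.1427]
tool_rot: [-3.142, 0.0, 2.906]
ft_force: [-0.9, -1.2, 0.3]
width: 0.0387
grip_force: 45.0
time: 8.95
position: [0.6002, 0.0152, 0.2484]
tool_rot: [3.141, 0.011, 2.906]
ft_force: [-0.0, 0.6, -0.4]
width: 0.0391
grip_force: 45.0
[0.60023227 0.01516135 0.24840029] [3.14058933 0.01125924 2.90632046] [-0.17  0.51  1.25  0.    1.38 -1.51]
{'n': 1974, 'mean': [0.5888, 0.0166, 0.0655], 'mec': [0.5947, 0.0156], 'r': 0.0249}
```

View pics/s1.png

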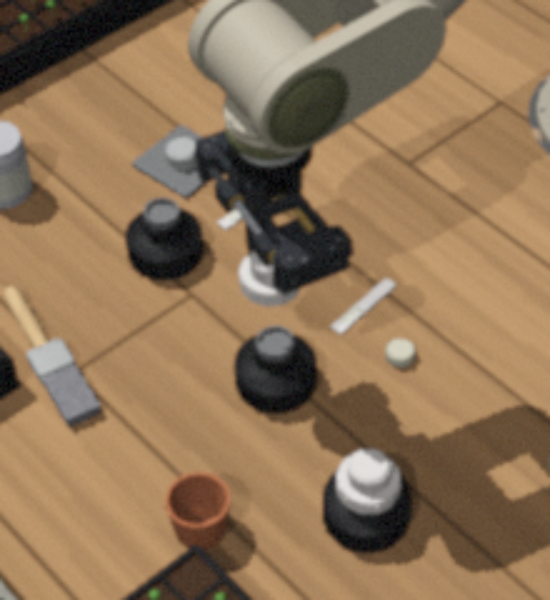

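The cap is off pot A and held in the gripper, with the cup visible at about (275,345) in the crop. Next I'll move it to the stand.

```bash
python3 -m creep '[0.062,-0.353,0,0,0,0, 0.062,-0.353,0,0,0,0, 0.062,-0.353,0,0,0,0, 0.062,-0.353,0,0,0,0, 0.062,-0.353,0,0,0,0, 0.062,-0.353,0,0,0,0, 0.062,-0.353,0,0,0,0, 0.062,-0.353,0.06,0,0,0, 0.062,-0.353,0.12,0,0,0, 0.062,-0.353,0.12,0,0,0, 0.062,-0.353,0.12,0,0,0, 0.062,-0.353,0.12,0,0,0]'
python3 - <<'E'
from h import *
s=r.state(); print(s["position"],s["tool_rot"],s["joint_positions"].round(2))
print(go(.4578,-.3136,.1))
p=viewer.snapshot("wrist"); save(p,"w3"); W=cloud(p)
E
```

```text
time: 10.25
position: [0.4559, -0.3135, 0.1222]
tool_rot: [3.141, -0.001, 2.906]
ft_force: [1.6, -0.5, 0.1]
width: 0.039
grip_force: 45.0
[ 0.45587616 -0.31347709  0.12224059] [ 3.14088662e+00 -9.64214368e-04  2.90618178e+00] [-0.82  0.58  1.54  0.    1.02 -2.15]
('rows', [-0.0019, 0.0003, 0.0222], 'err deg', [-0.06, -0.04])
```

View pics/w3.png

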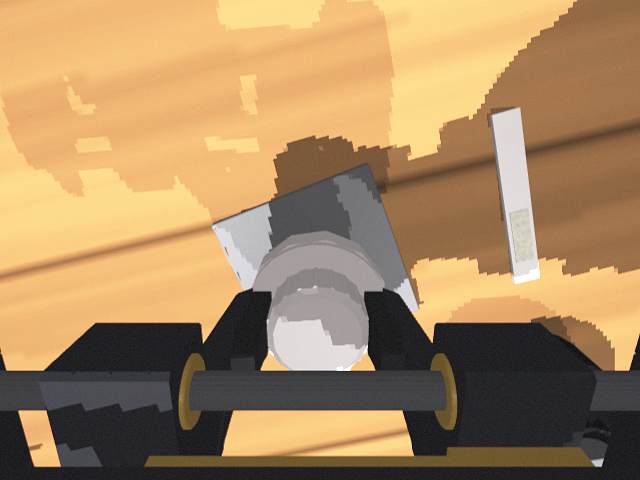

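The cap and most of the knob top are visible at about (318,320), so I can measure the cap's offset from the TCP.

```bash
cat >> h.py <<'E'
def held(lo,hi,rad=.03):
    p=viewer.snapshot("wrist"); s=r.state(); W=cloud(p); P=s["position"]; M=R.from_euler("xyz",s["tool_rot"]).as_matrix()
    Q=(W-P)@M; m=(np.hypot(Q[...,0],Q[...,1])<rad)&(Q[...,2]>lo)&(Q[...,2]<hi); q=Q[m]; return q,p,s
def fit(q,rr):
    from scipy.optimize import least_squares
    h=cv2.convexHull((q[:,:2]).astype(np.float32))[:,0]
    f=least_squares(lambda c:np.hypot(*(h-c).T)-rr,[0,0],loss="soft_l1",f_scale=.0005); return f.x.round(4),len(h),np.abs(f.fun).mean()
E
python3 - <<'E'
from h import *
q,p,s=held(.03,.075,.035)
print(np.histogram(q[:,2],bins=np.arange(.03,.076,.003)))
z=np.histogram(q[:,2],bins=np.arange(.03,.076,.001));k=z[1][z[0].argmax()];print(k)
t=q[(abs(q[:,2]-k-.0005)<.0012)]; print(len(t),t.min(0),t.max(0),t.mean(0),cv2.minEnclosingCircle((t[:,:2]*1000).astype(np.float32)))
E
```

```text
(array([ 420,  489,  501,  564, 5726, 2357,  643,  559,  523,  490,  432,
       1414, 2330,  414,  227]), array([0.03 , 0.033, 0.036, 0.039, 0.042, 0.045, 0.048, 0.051, 0.054,
       0.057, 0.06 , 0.063, 0.066, 0.069, 0.072, 0.075]))
0.04400000000000001
6285 [-0.01562712 -0.03328695  0.0433    ] [0.0185329  0.03321097 0.04569998] [ 0.00136452 -0.00023414  0.04439866] ((10.53103256225586, -0.03798675537109375), 33.24907302856445)
```

```bash
python3 -m creep '[-0.002,0,0,0,0,0, -0.002,0,0.006,0,0,0, -0.002,0,0.012,0,0,0, -0.002,0,0.018,0,0,0, -0.002,0,0.022,0,0,0, -0.002,0,0.022,0,0,0]' && python3 -m creep '[0,0,0.002,0,0,0, 0,0,0.004,0,0,0, 0,0,0.005,0,0,0, 0,0,0.005,0,0,0]'
```

```text
time: 10.95
position: [0.4576, -0.3138, 0.0997]
tool_rot: [3.141, -0.001, 2.906]
ft_force: [-0.4, 1.0, -0.8]
width: 0.0389
grip_force: 45.0
time: 11.35
position: [0.4576, -0.3139, 0.0963]
tool_rot: [-3.141, -0.0, 2.906]
ft_force: [-4.2, 1.4, 7.5]
width: 0.0386
grip_force: 45.0
```

```bash
python3 -m creep '[0,0,0,0,0,0, 0,0,0,0,0,0, 0,0,0,0,0,0, 0,0,0,0,0,0, 0,0,-0.04,0,0,0, 0,0,-0.09,0,0,0, 0,0,-0.14,0,0,0, 0,0,-0.19,0,0,0]' 0.088 45 && python3 -c "
from h import *
p=viewer.snapshot('wrist');W=cloud(p);print(circ(W,(.4578,-.3136),.045,.06,.035))" &&  python3 -m creep '[-0.061,0.543,-0.014,0,0,63, -0.061,0.543,-0.014,0,0,63, -0.061,0.543,-0.014,0,0,63, -0.061,0.543,-0.014,0,0,63, -0.061,0.543,-0.014,0,0,63, -0.061,0.543,-0.014,0,0,63, -0.061,0.543,-0.014,0,0,63, -0.061,0.543,-0.014,0,0,63, -0.061,0.543,-0.014,0,0,63, -0.061,0.543,-0.014,0,0,63, -0.061,0.543,-0.014,0,0,63, -0.061,0.543,-0.014,0,0,63, -0.061,0.543,-0.014,0,0,63, -0.061,0.543,-0.014,0,0,63, -0.061,0.543,-0.014,0,0,63]'
python3 - <<'E'
from h import *
s=r.state(); print(s["position"],s["tool_rot"],s["joint_positions"].round(2))
p=viewer.snapshot("wrist"); W=cloud(p)
c=circ(W,(.6434,.1997),.088,.1);print(c); print(go(c["mec"][0],c["mec"][1]-.0005,.137,s))
E
```

```text
time: 12.15
position: [0.4576, -0.3137, 0.2876]
tool_rot: [3.142, 0.0, 2.906]
ft_force: [1.1, -0.5, 0.8]
width: 0.0879
grip_force: 0.0
{'n': 1674, 'mean': [0.4569, -0.3141, 0.0519], 'mec': [0.458, -0.3145], 'r': 0.0205}
time: 13.7
position: [0.6437, 0.1986, 0.2994]
tool_rot: [-3.141, 0.0, 1.805]
ft_force: [-0.3, -0.4, -0.3]
width: 0.0882
grip_force: 0.0
[0.64367038 0.1985508  0.29944423] [-3.14112759e+00  1.85914845e-04  1.80532396e+00] [ 0.12  0.61  0.91 -0.    1.62 -0.11]
{'n': 1989, 'mean': [0.6436, 0.2011, 0.093], 'mec': [0.6438, 0.2002], 'r': 0.0205}
('rows', [0.0011, 0.0005, 0.1624], 'err deg', [0.01, 0.03])
```

Cap 1 is seated, with its knob top at 0.052. Now the same steps for cap B.

```bash
python3 -m creep '[0.001,0.0005,0.05,0,0,0, 0.001,0.0005,0.1,0,0,0, 0.001,0.0005,0.14,0,0,0, 0.001,0.0005,0.154,0,0,0, 0.001,0.0005,0.1625,0,0,0, 0.001,0.0005,0.1625,0,0,0]' && python3 -m creep '[0,0,0,0,0,0, 0,0,0,0,0,0, 0,0,0,0,0,0, 0,0,0,0,0,0, 0,0,0,0,0,0, 0,0,0,0,0,0, 0,0,0,0,0,0]' 0.03 45 && python3 -m creep '[0,0,0.002,0,0,0, 0,0,0.004,0,0,0, 0,0,0.0065,0,0,0, 0,0,0.0065,0,0,0]'
```

```text
time: 14.35
position: [0.6445, 0.2004, 0.1379]
tool_rot: [3.14, 0.0, 1.806]
ft_force: [0.7, 0.0, -0.6]
width: 0.088
grip_force: 0.0
time: 15.05
position: [0.6439, 0.2008, 0.1371]
tool_rot: [-3.141, -0.0, 1.807]
ft_force: [-1.7, -0.8, 2.2]
width: 0.0388
grip_force: 44.9
time: 15.45
position: [0.6439, 0.2009, 0.1316]
tool_rot: [3.141, 0.0, 1.807]
ft_force: [-4.9, -1.4, 9.9]
width: 0.0392
grip_force: 44.9
```

```bash
python3 -m creep '[0,0,0.0003,0,0,0, 0,0,0.0003,0,0,-8, 0,0,0.0003,0,0,-16, 0,0,0.0003,0,0,-24, 0,0,0.0003,0,0,-32, 0,0,0.0003,0,0,-40, 0,0,0.0003,0,0,-48, 0,0,0.0003,0,0,-56, 0,0,0.0003,0,0,-63, 0,0,0.0003,0,0,-63, 0,0,0.0003,0,0,-63]' && python3 -m creep '[0,0,-0.003,0,0,0, 0,0,-0.006,0,0,0, 0,0,-0.009,0,0,0, 0,0,-0.012,0,0,0, 0,0,-0.012,0,0,0]'
```

```text
time: 16.55
position: [0.6444, 0.201, 0.1319]
tool_rot: [3.141, 0.002, 2.907]
ft_force: [-2.7, -0.5, 9.8]
width: 0.0387
grip_force: 44.9
time: 17.05
position: [0.6441, 0.2009, 0.1424]
tool_rot: [3.141, 0.0, 2.906]
ft_force: [0.1, 0.1, -0.4]
width: 0.0388
grip_force: 44.9
```

```bash
python3 -m creep '[0,0,-0.05,0,0,0, 0,0,-0.09,0,0,0, 0.061,-0.544,-0.09,0,0,0, 0.061,-0.544,-0.09,0,0,0, 0.061,-0.544,-0.09,0,0,0, 0.061,-0.544,-0.09,0,0,0, 0.061,-0.544,-0.09,0,0,0, 0.061,-0.544,-0.09,0,0,0, 0.061,-0.544,-0.09,0,0,0, 0.061,-0.544,-0.09,0,0,0, 0.061,-0.544,-0.09,0,0,0, 0.061,-0.544,-0.09,0,0,0, 0.061,-0.544,-0.09,0,0,0, 0.061,-0.544,-0.09,0,0,0, 0.061,-0.544,-0.05,0,0,0, 0.061,-0.544,-0.008,0,0,0, 0.061,-0.544,-0.008,0,0,0, 0.061,-0.544,-0.008,0,0,0]'
python3 - <<'E'
from h import *
s=r.state(); print(s["position"],s["tool_rot"],s["joint_positions"].round(2))
print(go(.4578,-.3138,.126))
q,p,s=held(.043,.0457,.022)
print(len(q),q.min(0),q.max(0))
E
```

```text
time: 18.85
position: [0.4581, -0.3136, 0.1507]
tool_rot: [3.141, -0.001, 2.907]
ft_force: [-0.5, -0.7, 0.4]
width: 0.0386
grip_force: 45.0
[ 0.45814545 -0.31362397  0.15070502] [ 3.14102390e+00 -7.58281562e-04  2.90665559e+00] [-0.81  0.55  1.5   0.    1.09 -2.15]
('rows', [0.0003, -0.0003, 0.0247], 'err deg', [-0.04, -0.03])
6039 [-0.01480642 -0.02033321  0.04300063] [0.01999385 0.02036028 0.04569811]
```

```bash
python3 -m creep '[-0.0005,0,0.006,0,0,0, -0.0005,0,0.012,0,0,0, -0.0005,0,0.018,0,0,0, -0.0005,0,0.024,0,0,0, -0.0005,0,0.024,0,0,0]' && python3 -m creep '[0,0,0.002,0,0,0, 0,0,0.004,0,0,0, 0,0,0.005,0,0,0, 0,0,0.005,0,0,0]'
```

```text
time: 19.4
position: [0.4581, -0.3138, 0.1254]
tool_rot: [3.141, -0.001, 2.906]
ft_force: [0.4, 0.5, -0.0]
width: 0.0391
grip_force: 45.0
time: 19.8
position: [0.4584, -0.3141, 0.122]
tool_rot: [-3.141, 0.001, 2.906]
ft_force: [-0.9, 1.3, 6.4]
width: 0.0389
grip_force: 45.0
```

```bash
python3 -m creep '[0,0,0,0,0,0, 0,0,0,0,0,0, 0,0,0,0,0,0, 0,0,0,0,0,0, 0,0,-0.04,0,0,0, 0,0,-0.09,0,0,0, 0,0,-0.14,0,0,0, 0,0,-0.17,0,0,0]' 0.088 45 && python3 -c "
from h import *
p=viewer.snapshot('wrist');W=cloud(p);print(circ(W,(.4578,-.3136),.07,.09,.035))" &&  python3 -m creep '[0.079,0.225,0.06,0,0,63, 0.079,0.225,0.06,0,0,63, 0.079,0.225,0.06,0,0,63, 0.079,0.225,0.06,0,0,63, 0.079,0.225,0.06,0,0,63, 0.079,0.225,0.06,0,0,63, 0.079,0.225,0.06,0,0,63, 0.079,0.225,0.06,0,0,63, 0.079,0.225,0.06,0,0,63, 0.079,0.225,0.06,0,0,63, 0.079,0.225,0.06,0,0,63]' 0.06
python3 - <<'E'
from h import *
s=r.state(); print(s["position"],s["tool_rot"],s["joint_positions"].round(2))
p=viewer.snapshot("wrist"); W=cloud(p)
for t in [(.453,.291),(.4763,.0785),(.4338,-.0765)]: print(circ(W,t,.01,.03,.05))
c=circ(W,(.4338,-.0765),.01,.02); 
if c: print(go(c["mec"][0],c["mec"][1]-.0005,.0725,s))
p=viewer.snapshot("top"); W=cloud(p)
for t in [(.453,.291),(.4763,.0785),(.4338,-.0765)]: print("top",circ(W,t,.01,.03,.05))
for t in [(.5975,.013),(.643,.199),(.5675,-.211)]: print("potT",circ(W,t,.062,.078,.03))
E
```

```text
time: 20.6
position: [0.4585, -0.3141, 0.2951]
tool_rot: [-3.139, 0.004, 2.906]
ft_force: [-0.0, -0.7, 0.6]
width: 0.0877
grip_force: 0.0
{'n': 1886, 'mean': [0.4572, -0.3142, 0.0778], 'mec': [0.4584, -0.3147], 'r': 0.0206}
time: 21.75
position: [0.4339, -0.0769, 0.2311]
tool_rot: [-3.141, -0.0, 1.808]
ft_force: [0.5, -0.0, -0.2]
width: 0.0602
grip_force: 0.0
[ 0.43393844 -0.07686807  0.23113322] [-3.14144231e+00 -1.43371103e-04  1.80798547e+00] [-0.45  0.27  1.7   0.    1.17 -0.68]
None
{'n': 1792, 'mean': [0.4757, 0.078, 0.0159], 'mec': [0.4763, 0.0791], 'r': 0.016}
{'n': 1179, 'mean': [0.4336, -0.0748, 0.016], 'mec': [0.4338, -0.0761], 'r': 0.0162}
('rows', [0.0003, -0.0, 0.1586], 'err deg', [-0.01, 0.01])
top {'n': 140, 'mean': [0.4526, 0.2915, 0.0159], 'mec': [0.4528, 0.2917], 'r': 0.0158}
top {'n': 137, 'mean': [0.4756, 0.0795, 0.0156], 'mec': [0.476, 0.0795], 'r': 0.0158}
top None
potT {'n': 244, 'mean': [0.5979, 0.014, 0.0675], 'mec': [0.5982, 0.0164], 'r': 0.0224}
potT {'n': 247, 'mean': [0.6429, 0.2005, 0.0678], 'mec': [0.6426, 0.2002], 'r': 0.0225}
potT {'n': 246, 'mean': [0.5675, -0.2114, 0.0673], 'mec': [0.5658, -0.2113], 'r': 0.0237}
```

```bash
python3 -m creep '[0,0,0.05,0,0,0, 0,0,0.1,0,0,0, 0,0,0.14,0,0,0, 0,0,0.152,0,0,0, 0,0,0.159,0,0,0, 0,0,0.159,0,0,0]' && python3 -m creep '[0,0,0,0,0,0, 0,0,0,0,0,0, 0,0,0,0,0,0, 0,0,0,0,0,0, 0,0,0,0,0,0]' 0.02 20 && python3 -m creep '[0,0,-0.03,0,0,0, 0,0,-0.08,0,0,0, 0,0,-0.13,0,0,0, 0,0,-0.13,0,0,0, 0,0,-0.13,0,0,0]'
python3 - <<'E'
from h import *
q,p,s=held(.04,.075,.03); save(p,"w4")
print(s["position"],s["tool_rot"],s["joint_positions"].round(2)); print(go(.5675,-.2115,.20,s))
print(np.histogram(q[:,2],bins=np.arange(.04,.076,.002)))
E
```

```text
time: 22.45
position: [0.4341, -0.0769, 0.072]
tool_rot: [-3.141, -0.0, 1.807]
ft_force: [0.2, -0.3, 1.1]
width: 0.0598
grip_force: 0.0
time: 22.95
position: [0.4342, -0.0768, 0.0727]
tool_rot: [3.141, 0.001, 1.807]
ft_force: [-0.4, 0.2, 5.9]
width: 0.0305
grip_force: 20.0
time: 23.45
position: [0.4339, -0.0767, 0.2028]
tool_rot: [3.14, 0.001, 1.807]
ft_force: [-0.6, 0.6, -0.7]
width: 0.0303
grip_force: 20.0
[ 0.43352431 -0.07659475  0.20167808] [-3.14081938e+00 -5.87316309e-04  1.80658068e+00] [-0.45  0.31  1.75 -0.    1.09 -0.68]
('rows', [-0.1625, 0.0988, 0.0015], 'err deg', [-0.03, 0.04])
(array([ 358,  330,  237,  219,  219,  203,  275, 3190, 1063,  354,  246,
        155,  117,  105,   20,    0,    0]), array([0.04 , 0.042, 0.044, 0.046, 0.048, 0.05 , 0.052, 0.054, 0.056,
       0.058, 0.06 , 0.062, 0.064, 0.066, 0.068, 0.07 , 0.072, 0.074]))
```

View pics/w4.png

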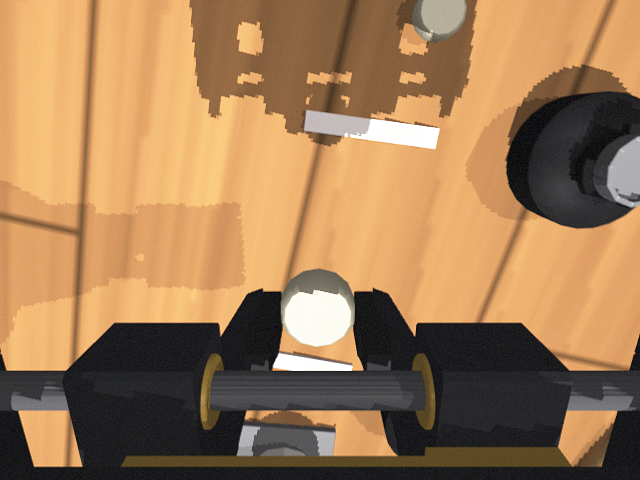

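The tablet is held flat at about (318,310). I'll stop 50 mm short of pot C so the wrist camera can measure its rim.

```bash
python3 -m creep '[-0.2125,0.099,0,0,0,0, -0.2125,0.099,0,0,0,0, -0.2125,0.099,0,0,0,0, -0.2125,0.099,0,0,0,0, -0.2125,0.099,0,0,0,0, -0.2125,0.099,0,0,0,0, -0.2125,0.099,0,0,0,0, -0.2125,0.099,0,0,0,0]'
cat >> h.py <<'E'
def rim(c,zt=.072,rad=.03):
    p=viewer.snapshot("wrist"); W=cloud(p); s=r.state()
    m=(np.hypot(W[...,0]-c[0],W[...,1]-c[1])<rad)&(abs(W[...,2]-zt)<.002); q=W[m]
    (x,y),rr=cv2.minEnclosingCircle((q[:,:2]*1000).astype(np.float32))
    f=(np.hypot(W[...,0]-c[0],W[...,1]-c[1])<rad)&(abs(W[...,2]-zt+.006)<.002); g=W[f]
    (a,b),r2=cv2.minEnclosingCircle((g[:,:2]*1000).astype(np.float32)) if len(g) else ((0,0),0)
    print("rim n",len(q),"z",q[:,2].mean().round(4),"c",round(x/1000,4),round(y/1000,4),"r",round(rr/1000,4),"floor n",len(g),round(a/1000,4),round(b/1000,4),round(r2/1000,4))
    return p,s,W
def tab():
    q,p,s=held(.051,.059,.02); k=np.median(q[:,2]); t=q[abs(q[:,2]-k)<.0008]
    A=np.c_[t[:,:2],np.ones(len(t))]; pl=np.linalg.lstsq(A,t[:,2],rcond=None)[0]
    t=q[abs(q[:,2]-A.mean(0)@pl)<.0015]
    (a,b),rr=cv2.minEnclosingCircle((t[:,:2]*1000).astype(np.float32))
    print("tab z",k.round(4),"slope",pl[:2].round(3),"mec mm",round(a,2),round(b,2),"r",round(rr,2),"min",t.min(0).round(4),"max",t.max(0).round(4))
E
python3 - <<'E'
from h import *
p,s,W=rim((.5675,-.2115)); print(s["position"],s["tool_rot"]); tab(); print(go(.5675,-.2115,.15))
E
```

```text
time: 24.3
position: [0.5792, -0.2592, 0.2011]
tool_rot: [-3.14, -0.002, 1.807]
ft_force: [-0.2, -0.3, -0.5]
width: 0.0308
grip_force: 20.0
rim n 1125 z 0.0725 c 0.568 -0.2111 r 0.0202 floor n 2907 0.5679 -0.2098 0.0189
[ 0.57928381 -0.25917729  0.20160886] [-3.14032080e+00 -1.52751820e-03  1.80734526e+00]
tab z 0.0568 slope [ 0.001 -0.001] mec mm 1.67 -0.06 r 19.27 min [-0.0134 -0.018   0.0553] max [0.017  0.0178 0.0583]
('rows', [0.0492, -0.0004, 0.0521], 'err deg', [-0.05, 0.04])
```

```bash
cat >> h.py <<'E'
def tab2(k=None):
    q,p,s=held(.051,.059,.022); q=q[abs(q[:,1])<.0145]
    k=k or np.histogram(q[:,2],bins=np.arange(.051,.059,.0004))[0].argmax()*.0004+.0512
    for tol in(.0004,.0008):
        t=q[abs(q[:,2]-k)<tol]; (a,b),rr=cv2.minEnclosingCircle((t[:,:2]*1000).astype(np.float32))
        print(k,len(t),"x",t[:,0].min().round(4),t[:,0].max().round(4),"pct",np.percentile(t[:,0],[1,99]).round(4),"mec",round(a,2),round(b,2),round(rr,2),"mean",t.mean(0).round(4))
E
python3 - <<'E'
from h import *
tab2()
E
```

```text
0.056400000000000006 1596 x -0.0126 0.0152 pct [-0.0112  0.0144] mec 1.74 -0.26 14.33 mean [ 0.0018 -0.0003  0.0564]
0.056400000000000006 2691 x -0.0126 0.0159 pct [-0.0113  0.0145] mec 1.6 -0.22 14.46 mean [ 0.0018 -0.0002  0.0565]
```

```bash
python3 -m creep '[0.025,0,0.01,0,0,0, 0.048,0,0.02,0,0,0, 0.048,0,0.035,0,0,0, 0.048,0,0.045,0,0,0, 0.048,0,0.05,0,0,0, 0.048,0,0.05,0,0,0]'
python3 - <<'E'
from h import *
s=r.state(); print(s["position"],s["tool_rot"]); print(go(.5682,-.2124,.1395))
E
```

```text
time: 25.05
position: [0.5685, -0.2138, 0.1518]
tool_rot: [-3.141, -0.001, 1.806]
ft_force: [0.1, -0.4, -0.1]
width: 0.0307
grip_force: 20.0
[ 0.56854827 -0.21376884  0.15181337] [-3.14101291e+00 -6.11990408e-04  1.80628357e+00]
('rows', [0.0014, -0.0, 0.0123], 'err deg', [-0.04, 0.03])
```

```bash
python3 -m creep '[0.0014,0,0.004,0,0,0, 0.0014,0,0.008,0,0,0, 0.0014,0,0.0105,0,0,0, 0.0014,0,0.0125,0,0,0, 0.0014,0,0.0125,0,0,0]' && python3 -m creep '[0,0,0.0005,0,0,0, 0,0,0.001,0,0,0, 0,0,0.001,0,0,0]'
```

```text
time: 25.55
position: [0.5683, -0.2123, 0.1395]
tool_rot: [-3.141, -0.0, 1.807]
ft_force: [-0.4, -0.6, 0.2]
width: 0.0309
grip_force: 20.0
time: 25.85
position: [0.5684, -0.2123, 0.1389]
tool_rot: [3.141, 0.0, 1.807]
ft_force: [0.2, -0.1, 0.8]
width: 0.0304
grip_force: 20.0
```

```bash
python3 -m creep '[0,0,0,0,0,0, 0,0,0,0,0,0, 0,0,0,0,0,0, 0,0,-0.01,0,0,0, 0,0,-0.05,0,0,0, 0,0,-0.1,0,0,0, 0,0,-0.13,0,0,0, 0,0,-0.13,0,0,0]' 0.06 20
python3 - <<'E'
from h import *
p,s,W=rim((.568,-.2116)); print(s["position"],s["tool_rot"])
m=(np.hypot(W[...,0]-.568,W[...,1]+.2116)<.02)&(W[...,2]>.074); q=W[m]; k=q[q[:,2]>np.percentile(q[:,2],90)-.002]
A=np.c_[k[:,:2],np.ones(len(k))]; pl=np.linalg.lstsq(A,k[:,2],rcond=None)[0]
print(k.mean(0),pl[:2],cv2.minEnclosingCircle((k[:,:2]*1000).astype(np.float32)))
print(go(.4763,.0785,.23))
E
```

```text
time: 26.65
position: [0.5691, -0.2126, 0.2744]
tool_rot: [3.135, 0.007, 1.807]
ft_force: [0.1, -0.4, -0.9]
width: 0.0599
grip_force: 0.0
rim n 550 z 0.0724 c 0.5682 -0.2109 r 0.0206 floor n 142 0.5674 -0.2079 0.018
[ 0.56857738 -0.21230997  0.27139136] [3.13812961 0.0034445  1.80668402]
[ 0.56427239 -0.19561266  0.30203711] [-0.16045657  0.68520276] ((564.3616943359375, -196.81494140625), 12.890743255615234)
('rows', [0.3045, -0.0219, 0.0403], 'err deg', [0.2, -0.2])
```

```bash
cat >> h.py <<'E'
def seated(c):
    p=viewer.snapshot("wrist"); W=cloud(p)
    m=(np.hypot(W[...,0]-c[0],W[...,1]-c[1])<.02)&(W[...,2]>.077)&(W[...,2]<.1); k=W[m]
    z=np.median(k[:,2]); k=k[abs(k[:,2]-z)<.002]
    A=np.c_[k[:,:2],np.ones(len(k))]; pl=np.linalg.lstsq(A,k[:,2],rcond=None)[0]
    print("seated n",len(k),"topz",k[:,2].mean().round(4),"slope",pl[:2].round(3),cv2.minEnclosingCircle((k[:,:2]*1000).astype(np.float32)))
E
python3 - <<'E'
from h import *
seated((.568,-.2116))
E
python3 -m creep '[0.15,-0.01,0.02,0,0,0, 0.3045,-0.022,0.04,0,0,0, 0.3045,-0.022,0.04,0,0,0, 0.3045,-0.022,0.04,0,0,0, 0.3045,-0.022,0.04,0,0,0, 0.3045,-0.022,0.04,0,0,0, 0.3045,-0.022,0.04,0,0,0, 0.3045,-0.022,0.04,0,0,0, 0.3045,-0.022,0.04,0,0,0, 0.3045,-0.022,0.04,0,0,0]'
python3 - <<'E'
from h import *
s=r.state(); print(s["position"],s["tool_rot"],s["joint_positions"].round(2))
p=viewer.snapshot("wrist"); W=cloud(p)
c=circ(W,(.4763,.0785),.01,.02,.06); print(c)
if c: print(go(c["mec"][0],c["mec"][1]-.0005,.072,s))
p=viewer.snapshot("top"); W=cloud(p); print(circ(W,(.453,.291),.01,.02,.06))
E
```

```text
seated n 1243 topz 0.0823 slope [ 0.    -0.009] ((568.1107788085938, -211.0010986328125), 15.782464027404785)
time: 27.75
position: [0.4764, 0.0774, 0.2286]
tool_rot: [-3.141, 0.0, 1.805]
ft_force: [-0.4, -0.4, -1.2]
width: 0.0597
grip_force: 0.0
[0.47638432 0.07744666 0.2285627 ] [-3.14141669e+00  1.04207100e-04  1.80480173e+00] [-0.08  0.34  1.6  -0.    1.2  -0.32]
{'n': 1198, 'mean': [0.4763, 0.0804, 0.016], 'mec': [0.4765, 0.0792], 'r': 0.016}
('rows', [0.0012, 0.0004, 0.1566], 'err deg', [0.01, 0.01])
{'n': 136, 'mean': [0.4528, 0.2916, 0.0151], 'mec': [0.4526, 0.2919], 'r': 0.0161}
```

```bash
python3 -m creep '[0.0015,0.0004,0.05,0,0,0, 0.0015,0.0004,0.1,0,0,0, 0.0015,0.0004,0.14,0,0,0, 0.0015,0.0004,0.15,0,0,0, 0.0015,0.0004,0.1565,0,0,0, 0.0015,0.0004,0.1565,0,0,0]' && python3 -m creep '[0,0,0,0,0,0, 0,0,0,0,0,0, 0,0,0,0,0,0, 0,0,0,0,0,0, 0,0,0,0,0,0]' 0.02 20 && python3 -m creep '[0,0,-0.03,0,0,0, 0,0,-0.08,0,0,0, 0,0,-0.13,0,0,0, 0,0,-0.13,0,0,0, 0,0,-0.13,0,0,0]'
python3 - <<'E'
from h import *
tab2(); s=r.state(); M=R.from_euler("xyz",s["tool_rot"]).as_matrix(); o=M@[.05,0,0]
print(s["position"],go(.598-o[0],.0138-o[1],.20,s))
E
```

```text
time: 28.45
position: [0.4765, 0.0799, 0.073]
tool_rot: [3.14, 0.0, 1.806]
ft_force: [-0.4, 0.1, 0.3]
width: 0.0601
grip_force: 0.0
time: 28.95
position: [0.4761, 0.0803, 0.0728]
tool_rot: [3.141, 0.0, 1.807]
ft_force: [-0.7, -0.3, 5.8]
width: 0.0307
grip_force: 20.0
time: 29.45
position: [0.4757, 0.0803, 0.2026]
tool_rot: [3.14, 0.001, 1.807]
ft_force: [-0.8, 0.3, -1.1]
width: 0.0303
grip_force: 20.0
0.0552 1740 x -0.0151 0.0133 pct [-0.0138  0.0119] mec -0.69 0.72 14.39 mean [-0.0008  0.0005  0.0552]
0.0552 2790 x -0.0151 0.0142 pct [-0.0138  0.0123] mec -0.46 0.33 14.7 mean [-0.0006  0.0005  0.0552]
[0.47533473 0.08030346 0.20147458] ('rows', [-0.1433, 0.1037, 0.0013], 'err deg', [-0.02, 0.07])
```

```bash
python3 -m creep '[-0.1435,0.104,0,0,0,0, -0.1435,0.104,0,0,0,0, -0.1435,0.104,0,0,0,0, -0.1435,0.104,0,0,0,0, -0.1435,0.104,0,0,0,0, -0.1435,0.104,0,0,0,0, -0.1435,0.104,0,0,0,0]'
python3 - <<'E'
from h import *
p,s,W=rim((.598,.014)); print(s["position"]); M=R.from_euler("xyz",s["tool_rot"]).as_matrix(); o=M@[-.001,0,0]; print(go(.5982-o[0],.0137-o[1],.139,s))
E
```

```text
time: 30.2
position: [0.6095, -0.034, 0.2012]
tool_rot: [-3.139, -0.001, 1.807]
ft_force: [-0.2, 0.6, -0.5]
width: 0.0303
grip_force: 20.0
rim n 1137 z 0.0725 c 0.5984 0.0138 r 0.0203 floor n 2913 0.5978 0.015 0.019
[ 0.60961975 -0.03395784  0.2017055 ]
('rows', [0.05, 0.0002, 0.0628], 'err deg', [-0.05, 0.08])
```

```bash
python3 -m creep '[0.025,0,0.01,0,0,0, 0.05,0,0.02,0,0,0, 0.05,0,0.035,0,0,0, 0.05,0,0.045,0,0,0, 0.05,0,0.052,0,0,0, 0.05,0,0.052,0,0,0, 0.05,0,0.052,0,0,0]'
python3 - <<'E'
from h import *
s=r.state(); print(s["position"],s["tool_rot"]); M=R.from_euler("xyz",s["tool_rot"]).as_matrix(); o=M@[-.001,0,0]; print(go(.5983-o[0],.0135-o[1],.139,s))
E
```

```text
time: 30.95
position: [0.599, 0.0133, 0.1506]
tool_rot: [3.141, 0.0, 1.806]
ft_force: [0.0, 0.2, -0.6]
width: 0.0299
grip_force: 20.0
[0.59897676 0.01330331 0.15058182] [3.14116250e+00 1.86212783e-04 1.80609632e+00]
('rows', [0.0014, -0.0006, 0.0116], 'err deg', [0.01, -0.02])
```

```bash
python3 -m creep '[0.0014,-0.0005,0.004,0,0,0, 0.0014,-0.0005,0.008,0,0,0, 0.0014,-0.0005,0.0105,0,0,0, 0.0014,-0.0005,0.012,0,0,0, 0.0014,-0.0005,0.0132,0,0,0, 0.0014,-0.0005,0.0132,0,0,0]' && python3 -m creep '[0,0,0,0,0,0, 0,0,0,0,0,0, 0,0,0,0,0,0, 0,0,-0.01,0,0,0, 0,0,-0.05,0,0,0, 0,0,-0.1,0,0,0, 0,0,-0.13,0,0,0, 0,0,-0.13,0,0,0, 0,0,-0.13,0,0,0]' 0.06 20
python3 - <<'E'
from h import *
seated((.5983,.0136))
p=viewer.snapshot("top"); W=cloud(p); print(circ(W,(.453,.291),.01,.02,.07))
print(go(.453,.291,.23))
E
```

```text
time: 31.55
position: [0.5979, 0.0149, 0.1374]
tool_rot: [-3.142, 0.0, 1.807]
ft_force: [-2.6, 0.0, 4.6]
width: 0.0299
grip_force: 20.0
time: 32.45
position: [0.5978, 0.0149, 0.2676]
tool_rot: [3.141, 0.0, 1.807]
ft_force: [-0.0, -0.3, -1.1]
width: 0.0597
grip_force: 0.0
seated n 1263 topz 0.0823 slope [ 0.001 -0.005] ((599.1112670898438, 14.191972732543945), 15.580316543579102)
{'n': 128, 'mean': [0.4529, 0.2919, 0.0154], 'mec': [0.4524, 0.2922], 'r': 0.016}
('rows', [0.3022, -0.076, 0.0364], 'err deg', [-0.05, 0.12])
```

```bash
python3 -m creep '[0.15,-0.04,0,0,0,0, 0.302,-0.076,0.036,0,0,0, 0.302,-0.076,0.036,0,0,0, 0.302,-0.076,0.036,0,0,0, 0.302,-0.076,0.036,0,0,0, 0.302,-0.076,0.036,0,0,0, 0.302,-0.076,0.036,0,0,0, 0.302,-0.076,0.036,0,0,0, 0.302,-0.076,0.036,0,0,0, 0.302,-0.076,0.036,0,0,0]'
python3 - <<'E'
from h import *
s=r.state(); print(s["position"],s["tool_rot"],s["joint_positions"].round(2))
p=viewer.snapshot("wrist"); W=cloud(p)
c=circ(W,(.453,.291),.01,.02,.06); print(c)
if c: print(go(c["mec"][0],c["mec"][1]-.0005,.072,s))
E
```

```text
time: 33.55
position: [0.4546, 0.2894, 0.231]
tool_rot: [3.142, 0.0, 1.805]
ft_force: [0.3, -0.4, 0.3]
width: 0.0599
grip_force: 0.0
[0.4545591  0.28942456 0.23098614] [3.14159204e+00 3.03410376e-04 1.80459472e+00] [ 0.35  0.42  1.45 -0.    1.27  0.11]
{'n': 1186, 'mean': [0.4531, 0.2935, 0.016], 'mec': [0.4535, 0.2925], 'r': 0.016}
('rows', [0.0028, -0.0004, 0.159], 'err deg', [0.02, -0.0])
```

```bash
python3 -m creep '[0.0027,-0.0004,0.05,0,0,0, 0.0027,-0.0004,0.1,0,0,0, 0.0027,-0.0004,0.14,0,0,0, 0.0027,-0.0004,0.152,0,0,0, 0.0027,-0.0004,0.159,0,0,0, 0.0027,-0.0004,0.159,0,0,0]' && python3 -m creep '[0,0,0,0,0,0, 0,0,0,0,0,0, 0,0,0,0,0,0, 0,0,0,0,0,0, 0,0,0,0,0,0]' 0.02 20 && python3 -m creep '[0,0,-0.03,0,0,0, 0,0,-0.08,0,0,0, 0,0,-0.13,0,0,0, 0,0,-0.13,0,0,0, 0,0,-0.13,0,0,0]'
python3 - <<'E'
from h import *
tab2(); s=r.state(); M=R.from_euler("xyz",s["tool_rot"]).as_matrix(); o=M@[.05,0,0]
print(s["position"],go(.6435-o[0],.1997-o[1],.20,s))
E
```

```text
time: 34.2
position: [0.4533, 0.2931, 0.0728]
tool_rot: [3.14, -0.0, 1.806]
ft_force: [0.9, -0.7, -0.0]
width: 0.0601
grip_force: 0.0
time: 34.7
position: [0.4527, 0.2934, 0.0727]
tool_rot: [3.14, -0.0, 1.807]
ft_force: [-1.8, -0.1, 6.8]
width: 0.0306
grip_force: 20.0
time: 35.2
position: [0.4524, 0.2933, 0.2026]
tool_rot: [3.14, -0.0, 1.807]
ft_force: [-0.1, -0.6, -1.0]
width: 0.0304
grip_force: 20.0
0.0548 1601 x -0.0146 0.0133 pct [-0.0139  0.0123] mec -0.41 0.61 14.41 mean [-0.0004  0.0006  0.0548]
0.0548 2704 x -0.0148 0.0141 pct [-0.0139  0.0126] mec -0.29 0.53 14.59 mean [-0.0005  0.0006  0.0549]
[0.45208789 0.29313905 0.20134519] ('rows', [-0.1856, 0.1643, 0.0012], 'err deg', [0.01, 0.07])
```

```bash
python3 -m creep '[-0.1856,0.164,0,0,0,0, -0.1856,0.164,0,0,0,0, -0.1856,0.164,0,0,0,0, -0.1856,0.164,0,0,0,0, -0.1856,0.164,0,0,0,0, -0.1856,0.164,0,0,0,0, -0.1856,0.164,0,0,0,0, -0.1856,0.164,0,0,0,0]'
python3 - <<'E'
from h import *
p,s,W=rim((.6435,.1997)); print(s["position"])
E
python3 -m creep '[0.025,0,0.01,0,0,0, 0.05,0,0.02,0,0,0, 0.05,0,0.035,0,0,0, 0.05,0,0.045,0,0,0, 0.05,0,0.05,0,0,0, 0.05,0,0.05,0,0,0, 0.05,0,0.05,0,0,0]'
python3 - <<'E'
from h import *
s=r.state(); print(s["position"],s["tool_rot"]); M=R.from_euler("xyz",s["tool_rot"]).as_matrix(); o=M@[-.001,0,0]; print(go(.6437-o[0],.1997-o[1],.1375,s))
E
```

```text
time: 36.05
position: [0.6544, 0.1519, 0.2007]
tool_rot: [-3.139, -0.001, 1.807]
ft_force: [0.3, 1.1, -0.7]
width: 0.0301
grip_force: 20.0
rim n 1144 z 0.0724 c 0.6439 0.1998 r 0.0204 floor n 2935 0.6435 0.2013 0.0189
[0.65433971 0.15217976 0.20133028]
time: 36.8
position: [0.6439, 0.1995, 0.1526]
tool_rot: [3.141, 0.0, 1.806]
ft_force: [0.2, -0.0, 0.1]
width: 0.0305
grip_force: 20.0
[0.6438908  0.19950254 0.15263074] [3.14074846e+00 1.14262080e-04 1.80617682e+00]
('rows', [0.0012, -0.0002, 0.0151], 'err deg', [0.01, -0.05])
```

```bash
python3 -m creep '[0.001,0,0.004,0,0,0, 0.001,0,0.008,0,0,0, 0.001,0,0.012,0,0,0, 0.001,0,0.0138,0,0,0, 0.001,0,0.0153,0,0,0, 0.001,0,0.0153,0,0,0]' && python3 -m creep '[0,0,0,0,0,0, 0,0,0,0,0,0, 0,0,0,0,0,0, 0,0,-0.01,0,0,0, 0,0,-0.05,0,0,0, 0,0,-0.1,0,0,0, 0,0,-0.15,0,0,0, 0,0,-0.15,0,0,0, 0,0,-0.15,0,0,0, 0,0,-0.15,0,0,0]' 0.06 20
python3 - <<'E'
from h import *
seated((.6438,.1997))
p=viewer.snapshot("top"); save(p,"top1"); W=cloud(p); print(circ(W,(.4578,-.3136),.07,.09,.035))
for c in[(.6438,.1997),(.5983,.0136),(.568,-.2116)]: print(circ(W,c,.077,.1,.03))
E
```

```text
time: 37.4
position: [0.6434, 0.2007, 0.1372]
tool_rot: [3.142, 0.0, 1.807]
ft_force: [-2.8, -0.5, 6.1]
width: 0.0305
grip_force: 20.0
time: 38.4
position: [0.6431, 0.2007, 0.2855]
tool_rot: [-3.139, -0.0, 1.807]
ft_force: [-0.3, -0.8, -0.3]
width: 0.0602
grip_force: 0.0
seated n 1131 topz 0.0823 slope [ 0.002 -0.006] ((644.8180541992188, 200.09495544433594), 15.591301918029785)
{'n': 256, 'mean': [0.4584, -0.3127, 0.0772], 'mec': [0.4583, -0.3138], 'r': 0.0208}
{'n': 17, 'mean': [0.6454, 0.1873, 0.0806], 'mec': [0.6451, 0.1877], 'r': 0.0093}
{'n': 150, 'mean': [0.5983, 0.0145, 0.0815], 'mec': [0.5982, 0.014], 'r': 0.0158}
{'n': 151, 'mean': [0.5671, -0.2104, 0.0813], 'mec': [0.5675, -0.2106], 'r': 0.0161}
```

View pics/top1.png

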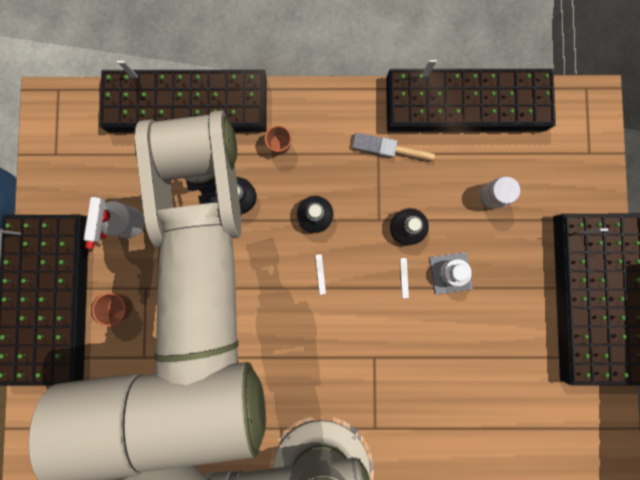

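The top view shows the stacked caps on the stand at (456,271) and tablets seated in the pots at (315,212) and (409,226). The arm hides the third pot, but the wrist depth shows its tablet flat with its top at 0.082. The labels, clay pots, tin, brush and sprayer are where they started.

```bash
python3 -c "
from station import job
print(job.sign_off())"
```

```text
the job is handed in; nothing more can be done
None
```

I handed the job in at about 38 s: both caps are stacked fully home on the stand, and each of the three pots has a tablet flat in its cup. No verdict came back from the hand-in.

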